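# Hold the finned cover of a mini computer down for screwing

### The job

Be my third hand: pick up the finned aluminium cover and lower it over the two locating pins of the open black chassis until it lies flat on the copper block. Then press it straight down on the sprung block with a steady 12 N (8 to 17 N will do; over 20 N would crack the chip, so never go there), with a gap left above the chassis rim, so that I can put the screws in. Finish while still holding the cover and pressing it, and leave the screwdriver, the tin and the memory stick where they are.

Things in the scene. Friction and masses are not known exactly. Their poses are not given: they have to be found in the camera images.
- cover: Loose aluminium cover, about 0.2 kg: plate 150 (x) x 80 (y) x 6 mm, on its middle a block of cooling fins 84 (x) x 28 (y) mm, 6 to 44 mm above the underside; grasp the fins across their 28 mm (y). Through holes of 11.5 mm diameter at x = +62 and -62 mm, y = 0. Starts flat on the desk, fins up. Fits either way round (half turn). Origin: centre of the underside; z up.
- base: Open black mini-computer chassis fixed to the desk: tray 170 (x) x 100 (y) mm, walls 22 mm high; steel locating pins of 8 mm diameter at x = +62 and -62 mm, y = 0, tapering from 54 mm height to a 3 mm tip at 64 mm. In the middle a sprung copper cooling block 56 x 56 mm, top 42 mm above the desk when not pressed. Origin: centre of the underside, on the desk; z up.
- cooler (a joint): How far the copper block is pushed down (m): 0 up, 0.018 end of travel. Sprung and preloaded: it moves only above 2.5 N (the cover's weight, 2 N, hardly moves it), then 1.2 N per mm: 8 N = 4.6 mm, 12 N = 7.9 mm, 17 N = 12.1 mm, 20 N = 14.6 mm. These forces are the whole load on the block, cover's weight included.
- screwdriver: Bystander: small screwdriver with blue handle, 158 x 18 x 17 mm, lying on the desk beyond the work. Origin: centre of its underside.
- clip_tin: Bystander: round cream tin with a red spot, 68 mm diameter, 24 mm high, beyond the work. Origin: centre of its underside.
- usb_stick: Bystander: red memory stick, 55 x 18 x 8 mm, on the left of the work. Origin: centre of its underside.
Not all that is in view belongs to the job. Leave any turquoise look-alike of the cover alone.

How it is judged:
On the way, in this order (a step that is already met when the one before it is completed fails the run):
1. the cover is lifted clear of the desk by the fingers (height (world z) of cover above 0.05 m and contact force between the fingers and cover above 1 N), for 0.1 s.
2. the cover is over both pins and lies flat on the cooling block (horizontal distance between cover and base below 0.004 m and angle between the x axis of cover and the x axis of base, either way round below 0.08 rad and angle between cover's own z axis and vertical below 0.06 rad and z of cover in the frame of base below 0.0435 m and contact force between cover and base above 0.3 N), for 0.1 s.
At the end, for the whole second after the job is handed in: The program has ended with the fingers still on the cover (over 3 N); the cover is on both pins (centre within 4 mm of the chassis centre, long axes within 0.08 rad, level within 0.06 rad, still) and presses the cooling block with 8 to 17 N (block 4.6 to 12.1 mm down) all through the last second (horizontal distance between cover and base below 0.004 m and angle between the x axis of cover and the x axis of base, either way round below 0.08 rad and angle between cover's own z axis and vertical below 0.06 rad and z of cover in the frame of base below 0.0435 m and value of joint cooler between 0.0046 and 0.0121 m and contact force between cover and base above 6 N and contact force between the fingers and cover above 3 N and linear speed of cover below 0.01 m/s); the arm keeps its last pose, push and grip.
It fails at once if the cooling block is pressed with more than 20 N (over 14.6 mm down) (value of joint cooler above 0.0146 m).
It fails at once if the small blue screwdriver is moved by more than 20 mm (distance of screwdriver from where it was at the start of the episode above 0.02 m).
It fails at once if the round cream tin is moved by more than 20 mm (distance of clip_tin from where it was at the start of the episode above 0.02 m).
It fails at once if the red memory stick is moved by more than 20 mm (distance of usb_stick from where it was at the start of the episode above 0.02 m).
It also fails if it takes over 48 s, if anything falls off the work surface, if the arm or the gripper's body presses on something with over 40 N, if the wrist force passes 120 N, or if a joint passes its speed limit or range.

### The arm

A 6-joint arm with a two-finger parallel gripper is mounted at the origin on a cart in front of the work surface, level with it; the furniture and walls round the work are solid. World frame = base frame: x ahead of the robot, y to its left, z up, the work surface at z = 0. Lengths are in m, angles in rad, forces in N, time in s.
With the tool pointing down it reaches from about 0.4 to 0.825 m from the base axis. Payload 7 kg.
Tool frame: the origin (TCP) lies midway between the tips of the shut fingers; the grasp point (between the pads) lies arm.hold_point_z behind it (arm.hold_point_z is the distance from the TCP to the grasp point, in m); z points along the fingers, y is the line along which they close (so a half turn about z gives the same grasp; the last joint's range is limited). The gripper opens to 88 mm and grips with 3 to 60 N. Pads are 19 mm wide; open, the fingers measure 130 mm over their backs; the gripper's body (78 mm by 193 mm) begins 47 mm behind the grasp point.
Start: joints at [1.45, 0.359, 0.012, 0, -1.224, -0.288], TCP at [0.268, 0.619, 0.227] pointing down, gripper open.
Joint ranges: [-3.07, 3.07], [-1.43, 2.12], [-1.02, 1.25], [-3.03, 1.67], [-3.05, -0], [-3.03, 3.03]. Speed limits (rad/s): [2.39, 2.39, 3.01, 3.14, 3.14, 3.14].

### API

Orientations are given as [roll, pitch, yaw] about the fixed x, y, z axes, in that order (R = Rz(yaw) Ry(pitch) Rx(roll)).
In Python, from station import arm gives the robot as it stands.
- The arm moves only by the shell command python3 -m crank 'ROWS' [OPENING] [FORCE]. ROWS is JSON, a list that holds one entry, the list of rows, each a list of 4 numbers: the shift along the tool's x, y, z in units of 25 mm (1.0 is 25 mm), then the turn about the tool's z in units of 5 degrees (1.0 is 5 degrees). A call has 1 to 12 rows; each row is the pose to reach, as a shift and turn from the pose commanded when the call began, along the tool's axes at that moment; what a row does not reach only later rows make up. A row lasts 1/8 s, in which the tool goes at most 62.5 mm and 10.7 degrees, less where a joint would pass 70% of its speed; a pose out of reach is approached as far as the arm can. A call with a gripper value outside its range is refused whole. OPENING is the closure, from 0 (fully open) to 1 (shut), set as the call begins (- or left out, the last holds). The fingers move at their own pace and stop on an object; FORCE is the grip in N (left out, the last holds). Time passes only in rows, so rows that repeat a pose let the fingers close. It gives the time, the measured TCP pose, the force, the opening and the grip force at its end, in the units of the state.
- arm.get_state(): the state, without advancing time (a new reading comes with each control period).
- arm.grab_frame(name): name is "side" or "top" or "wrist"; returns (picture, depth): 384x512x3 uint8, red, green, blue; 384x512 float32, m along the optical axis (not along the pixel's ray), 0 where there is no reading.
- arm.get_calibration(name): a dict with "mtx" (3x3 intrinsics, pixels), "R" (3x3) and "t" (3): a world point X has camera coordinates R X + t; the wrist camera has in their place "mount" (4x4, takes a point from camera to tool coordinates, whose origin is the TCP and whose axes are the flange's). Camera axes: x right, y down, z forward; pixel columns grow to the right and rows downward; lengths in m; the calibration is good to about 2 mm. A picture is of the moment at which its call begins: read the wrist's pose just before it. get_calibration takes no time and is no camera call.
- arm.job_done(): hands the job in; it is judged then, once.
Trained networks look in the newest picture that a camera, given by its name, has taken for a name from the list of things; names that differ only in an ending like _2 or _b are one class to them, and where a whole thing is asked for, a point or a joint stands for the part that bears it (a point fixed in the world has none). Each returns a list of dicts, best first, with "score" (0 to 1); they miss things now and then, are a little off and sometimes report something else, mostly with a low value. They report only what shows in the picture. A call takes as long as a camera call. They do not tell look-alikes from the thing itself.
- arm.recognise(thing, camera): "extent" ([left, top, width, height] in pixels, round what is visible of it).
- arm.trace(thing, camera): "mask" (384x512 bool, what is visible of it) and "extent" ([left, top, width, height] in pixels, round what is visible of it).
The state is a dict: "t": time; "q": joint angles; "qd": joint speeds; "joint_efforts": joint torques, N m; "eef_pos": TCP position; "ee_rot": TCP orientation; "force": force on the tool from outside, world axes, zero at the start; "moment": the same for the moment, N m; "width": finger opening in m; "gripper_force": force on a finger pad.
Only numpy, scipy, OpenCV 4.12 (cv2) and the standard library are available. Lean on these libraries where they do the work, as an engineer would, in place of code of your own. Each camera call takes 0.05 s, during which the arm holds its last target. There are 200 camera calls.

## Working session

There is one attempt and no reset: what is moved stays moved. The work goes in short steps, Python scripts to look and compute and a shell command to move; the robot and the scene stay as the last step left them, time stands still between calls to the robot, and variables do not carry over. Pictures are saved under pics/ and viewed, at most 10 in all, crops included, and the job is handed in when it is done.

```bash
mkdir -p pics; ls; python3 - <<'E'
from station import arm
import cv2
s=arm.get_state();print({k:(s[k]) for k in s});print(arm.hold_point_z)
for c in("top","side"):
    p,d=arm.grab_frame(c);cv2.imwrite(f"pics/{c}0.png",p[:,:,::-1])
    k=arm.get_calibration(c);print(c,k)
    for n in("cover","base"):
        for r in arm.recognise(n,c):print(n,r)
print(arm.get_calibration("wrist"))
E
```

```text
pics
{'t': 0.0, 'q': array([ 1.45011633e+00,  3.59374529e-01,  1.10531592e-02, -3.65754246e-04,
       -1.22408301e+00, -2.88082731e-01]), 'qd': array([-0.00091051,  0.00084329,  0.00221703,  0.00175442, -0.00051651,
       -0.00260241]), 'joint_efforts': array([-1.12793503e-03, -5.82697105e+01,  2.93045944e+01,  6.99684396e+00,
        6.78032055e-03, -1.68340212e-04]), 'eef_pos': array([0.26813082, 0.61892545, 0.22562538]), 'ee_rot': array([ 3.13995317e+00, -1.27255911e-04, -4.08887190e-01]), 'force': array([ 0.02407362,  0.08432792, -0.21235611]), 'moment': array([-0.05372221, -0.00454146, -0.00879694]), 'gripper_force': 0.0, 'width': 0.08731765637416515}
0.0188
top {'mtx': array([[465.2959168 ,   0.        , 254.87574722],
       [  0.        , 465.2959168 , 185.95909648],
       [  0.        ,   0.        ,   1.        ]]), 'R': array([[ 0.00965024, -0.99992568, -0.00745076],
       [-0.9907615 , -0.00855329, -0.13534581],
       [ 0.13527202,  0.00868805, -0.99077041]]), 't': array([0.18234072, 0.54402195, 0.8867477 ])}
cover {'extent': [251.0, 255.7, 82.3, 59.0], 'score': 0.95
[... 485 characters left out ...]
9297])}
cover {'extent': [120.0, 200.3, 66.3, 44.6], 'score': 0.75}
cover {'extent': [207.6, 181.5, 67.2, 25.7], 'score': 0.56}
base {'extent': [231.2, 216.3, 96.3, 50.4], 'score': 0.75}
{'mtx': array([[333.04028096,   0.        , 254.82345183],
       [  0.        , 333.04028096, 187.12537404],
       [  0.        ,   0.        ,   1.        ]]), 'mount': array([[-5.73504882e-04, -9.63248416e-01, -2.68611541e-01,
         7.28303469e-02],
       [ 9.99999813e-01, -6.09530803e-04,  5.07230845e-05,
        -5.99965104e-04],
       [-2.12585939e-04, -2.68611462e-01,  9.63248585e-01,
        -1.57588567e-01],
       [ 0.00000000e+00,  0.00000000e+00,  0.00000000e+00,
         1.00000000e+00]])}
```

View pics/top0.png

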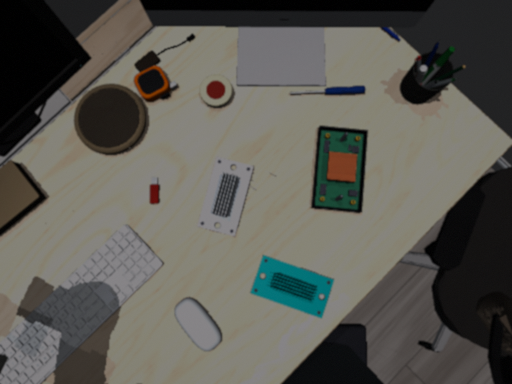

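View pics/side0.png

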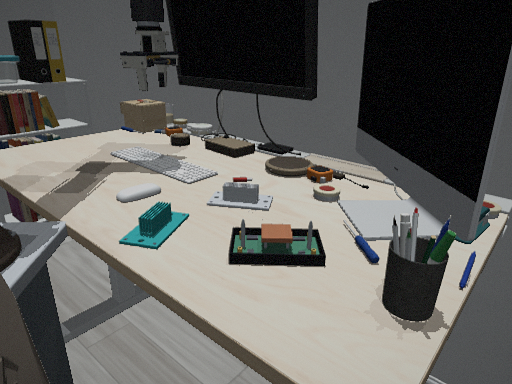

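The candidates for the cover are the silver-grey finned plate at top (227,197) and the turquoise one at (292,286). The silver one fits "aluminium", and the turquoise one is the look-alike. The chassis is at (340,168). Next I'll measure both and confirm with a crop.

```bash
cat > h.py <<'E'
import numpy as np,cv2
from station import arm
from scipy.spatial.transform import Rotation as Ro
def cam(c,s=None):
    k=arm.get_calibration(c)
    if c!="wrist": return k["mtx"],k["R"].T,-k["R"].T@k["t"]
    T=np.eye(4);T[:3,:3]=Ro.from_euler("xyz",s["ee_rot"]).as_matrix();T[:3,3]=s["eef_pos"]
    T=T@k["mount"];return k["mtx"],T[:3,:3],T[:3,3]
def cloud(d,c,s=None):
    K,R,o=cam(c,s);v,u=np.mgrid[:384,:512]
    P=np.stack([(u-K[0,2])/K[0,0]*d,(v-K[1,2])/K[1,1]*d,d],-1)
    return P@R.T+o
def pix2plane(u,v,z,c,s=None):
    K,R,o=cam(c,s);r=R@np.array([(u-K[0,2])/K[0,0],(v-K[1,2])/K[1,1],1]);return o+r*(z-o[2])/r[2]
def proj(X,c,s=None):
    K,R,o=cam(c,s);p=K@(R.T@(np.asarray(X)-o));return p[:2]/p[2]
def rect(m,z,c,s=None):
    cn=max(cv2.findContours(m.astype(np.uint8),cv2.RETR_EXTERNAL,cv2.CHAIN_APPROX_NONE)[0],key=cv2.contourArea)
    P=np.array([pix2plane(u,v,z,c,s)[:2] for u,v in cn[:,0]])*1000
    (c0,(w,h),a)=cv2.minAreaRect(P.astype(np.float32))
    if w<h:w,h,a=h,w,a+90
    return np.round(c0,1),round(w,1),round(h,1),round((a+90)%180-90,2)
E
python3 - <<'E'
from h import *
p,d=arm.grab_frame("top");X=cloud(d,"top")
for n,z in(("cover",.006),("base",.022)):
    for r in arm.trace(n,"top"):
        m=r["mask"];Q=X[m&(d>0)]
        print(n,r["score"],r["extent"],rect(m,z,"top"),"zpct",np.percentile(Q[:,2],[5,50,95]).round(4),"hi",np.median(Q[Q[:,2]>Q[:,2].max()-.012],0).round(4))
for n in("usb_stick","clip_tin","screwdriver"):
    r=arm.trace(n,"top")
    if r: print(n,r[0]["extent"],np.median(X[r[0]["mask"]],0).round(3))
print("desk z",np.median(X[230:250,300:330,2]))
c=p[120:250,190:380];cv2.imwrite("pics/crop.png",cv2.resize(c,None,fx=4,fy=4,interpolation=cv2.INTER_CUBIC)[:,:,::-1])
E
```

```text
cover 0.87 [197.5, 155.6, 57.6, 79.6] (array([528. , 248.6]), 152.8, 83.2, -14.52) zpct [0.0029 0.0069 0.0439] hi [0.5275 0.2491 0.0437]
cover 0.64 [251.5, 255.7, 81.7, 61.8] (array([347.3, 112.3]), 151.7, 82.5, 71.54) zpct [0.0033 0.0068 0.0441] hi [0.3466 0.1124 0.044 ]
base 0.57 [310.4, 127.4, 56.6, 84.4] (array([583. ,  17.1]), 171.8, 101.9, -5.27) zpct [0.0049 0.0097 0.0437] hi [0.5842 0.0159 0.0581]
usb_stick [148.5, 176.3, 7.0, 27.8] [0.534 0.395 0.008]
clip_tin [202.2, 74.2, 29.5, 32.2] [0.745 0.272 0.023]
screwdriver [294.0, 85.5, 70.5, 7.5] [0.75  0.012 0.015]
desk z 0.00031658871247008946
```

View pics/crop.png

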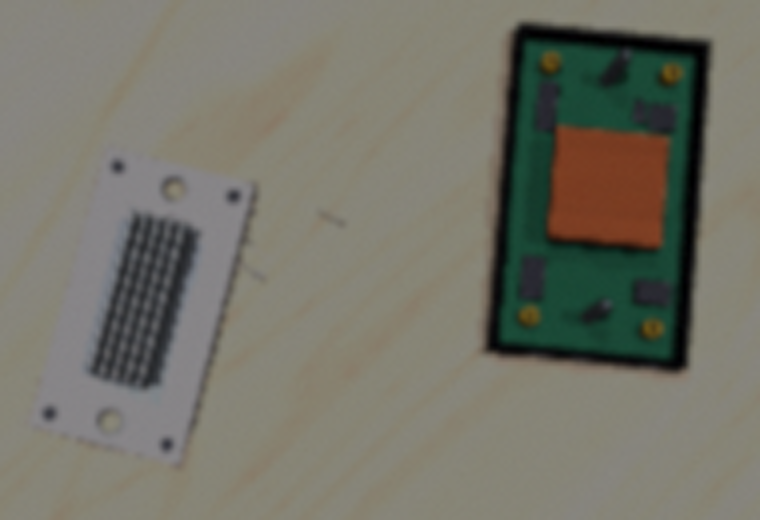

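The crop confirms it: the silver cover has two 11.5 mm holes, at crop (173,187) and (110,420). Both rectangles match the given sizes to within 3 mm. I'll move to hover over the cover.

```bash
python3 -m crank '[[[0.8,0.5,0.1,-0.1],[2.4,1.5,0.4,-0.3],[4.2,2.6,0.8,-0.5],[6.0,3.7,1.1,-0.7],[7.8,4.8,1.5,-0.9],[9.6,5.9,1.8,-1.1],[11.4,7.0,2.2,-1.3],[13.0,8.0,2.5,-1.5],[14.4,8.8,2.8,-1.7],[15.2,9.3,3,-1.78],[15.43,9.44,3,-1.78],[15.43,9.44,3,-1.78]]]' 0
cat >> h.py <<'E'
def delta(tx,ty,tz,tyaw_deg):
    s=arm.get_state();R=Ro.from_euler("xyz",s["ee_rot"]).as_matrix()
    d=R.T@(np.array([tx,ty,tz])-s["eef_pos"])/.025
    print("pos",s["eef_pos"].round(4),"rpy",np.degrees(s["ee_rot"]).round(2),"units",d.round(2),"turn",round((np.degrees(s["ee_rot"][2])-tyaw_deg)/5,3))
E
python3 - <<'E'
from h import *
s=arm.get_state();p,d=arm.grab_frame("wrist");X=cloud(d,"wrist",s)
cv2.imwrite("pics/w1.png",p[:,:,::-1])
for r in arm.trace("cover","wrist"):
    m=r["mask"];Q=X[m&(d>0)]
    print(r["score"],r["extent"],rect(m,.006,"wrist",s),np.percentile(Q[:,2],[5,50,95]).round(4),Q[Q[:,2]>.038].mean(0).round(4))
T=X[(X[...,2]>.038)&(X[...,2]<.05)&(abs(X[...,0]-.528)<.08)&(abs(X[...,1]-.249)<.08)][:,:2]*1000
print("fins",cv2.minAreaRect(T.astype(np.float32)))
delta(.528,.2487,.010,-14.5)
E
```

```text
t: 2.1
eef_pos: [0.5286, 0.249, 0.1518]
ee_rot: [-3.141, -0.0, -0.254]
force: [-0.5, 0.3, -0.2]
width: 0.0877
gripper_force: 0.0
0.74 [348.1, 292.0, 29.8, 23.7] (array([363.7, 182.5]), 39.2, 20.9, 23.27) [0.0004 0.0053 0.0066] [0.5402 0.2194 0.2365]
0.59 [209.2, 93.9, 94.3, 157.0] (array([526.3, 249.9]), 149.2, 80.7, -14.26) [0.0044 0.0058 0.0435] [0.5281 0.25   0.0433]
fins ((526.0601806640625, 250.5244140625), (27.81296730041504, 84.2252197265625), 76.01126861572266)
pos [0.5283 0.25   0.1519] rpy [-1.7997e+02 -2.0000e-02 -1.4500e+01] units [-0.    0.06  5.68] turn 0.001
```

View pics/w1.png

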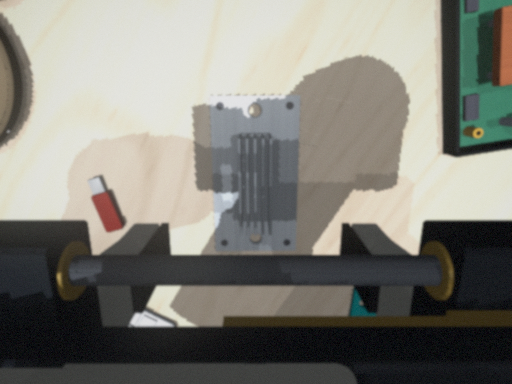

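The wrist picture shows the silver cover straight under the hand, at (255,172). The fingers straddle the fins, and the memory stick at (105,205) is clear. I'll descend and grip.

```bash
python3 -m crank '[[[0,0,0.4,0],[-0.06,0,1.2,0],[-0.06,0,2.2,0],[-0.06,0,3.2,0],[-0.06,0,4.2,0],[-0.06,0,5,0],[-0.06,0,5.4,0],[-0.06,0,5.6,0],[-0.06,0,5.6,0]]]' 0
python3 -m crank '[[[0,0,0,0],[0,0,0,0],[0,0,0,0],[0,0,0,0],[0,0,0,0],[0,0,0,0],[0,0,0,0]]]' 1 50
```

```text
t: 3.32
eef_pos: [0.5271, 0.2501, 0.0117]
ee_rot: [-3.142, -0.0, -0.253]
force: [0.6, 0.6, -0.0]
width: 0.0873
gripper_force: 0.0
t: 4.2
eef_pos: [0.527, 0.2498, 0.0115]
ee_rot: [3.141, 0.0, -0.253]
force: [-0.7, -0.3, 0.6]
width: 0.0278
gripper_force: 50.0
```

```bash
python3 -m crank '[[[0,0,-0.2,0],[0,0,-0.7,0],[0,0,-1.4,0],[0,0,-2.2,0],[0,0,-3.0,0],[0,0,-3.8,0],[0,0,-4.5,0],[0,0,-4.9,0],[0,0,-5,0],[0,0,-5,0]]]'
python3 - <<'E'
from h import *
s=arm.get_state();p,d=arm.grab_frame("wrist");X=cloud(d,"wrist",s)
r=[r for r in arm.trace("cover","wrist")]
for q in r:
    m=q["mask"];Q=X[m&(d>0)]
    print(q["score"],q["extent"],rect(m,s["eef_pos"][2]-.0055,"wrist",s),np.percentile(Q[:,2],[5,50,95]).round(4))
# plane fit of plate = level check
m=(abs(X[...,2]-(s["eef_pos"][2]-.0055))<.008)&(abs(X[...,0]-.527)<.08)&(abs(X[...,1]-.25)<.08)
Q=X[m];A=np.c_[Q[:,:2]-Q[:,:2].mean(0),np.ones(len(Q))];print(len(Q),"slope,z",np.linalg.lstsq(A,Q[:,2],rcond=None)[0].round(4))
print(s["force"]);delta(.583,.0165,.1365,-5.27)
E
```

```text
t: 5.45
eef_pos: [0.5268, 0.2497, 0.1363]
ee_rot: [3.141, 0.0, -0.254]
force: [-0.1, 0.0, -2.6]
width: 0.0273
gripper_force: 50.0
0.79 [168.4, 90.9, 171.5, 226.2] (array([557.8, 242.4]), 84.9, 80.5, -14.56) [0.1292 0.1306 0.1682]
0.73 [452.9, 284.2, 59.1, 42.7] (array([454. , 136.6]), 30.4, 28.6, 75.42) [0.0043 0.0059 0.0372]
19615 slope,z [-0.0368  0.0093  0.131 ]
[-0.10883257  0.04994982 -2.5616564 ]
pos [0.5267 0.2495 0.1359] rpy [ 1.7994e+02  4.0000e-02 -1.4530e+01] units [ 4.52  8.46 -0.02] turn -1.852
```

```bash
python3 -m crank '[[[0.1,0.3,-0.1,-0.1],[0.3,1.0,-0.3,-0.4],[0.5,1.8,-0.5,-0.8],[0.7,2.6,-0.7,-1.2],[0.9,3.4,-0.8,-1.6],[1,4.0,-0.95,-1.8],[1.03,4.26,-1,-1.85],[1.03,4.26,-1,-1.85],[1.03,4.26,-1,-1.85]]]'
python3 - <<'E'
from h import *
s=arm.get_state();p,d=arm.grab_frame("wrist");X=cloud(d,"wrist",s)
cv2.imwrite("pics/w2.png",p[:,:,::-1])
for q in arm.trace("base","wrist"):
    m=q["mask"];Q=X[m&(d>0)]
    print(q["score"],q["extent"],rect(m,.022,"wrist",s),np.percentile(Q[:,2],[5,50,95]).round(4))
B=(abs(X[...,0]-.582)<.1)&(abs(X[...,1]-.018)<.06)&(d>0)
for lo,hi in((.038,.046),(.05,.07)):
    m=(B&(X[...,2]>lo)&(X[...,2]<hi)).astype(np.uint8)
    n,l,st,c=cv2.connectedComponentsWithStats(m)
    for i in range(1,n):
        if st[i,4]>3: Q=X[l==i];print(lo,st[i],Q.mean(0).round(4),cv2.minAreaRect((Q[:,:2]*1000).astype(np.float32)))
delta(.5815,.018,.16,-5.27)
E
```

```text
t: 6.68
eef_pos: [0.5253, 0.1406, 0.1614]
ee_rot: [3.142, 0.0, -0.092]
force: [-0.1, 0.8, -1.6]
width: 0.0276
gripper_force: 50.0
0.83 [330.3, 0.0, 131.2, 192.4] (array([579.4,  20.2]), 161.6, 104.9, -5.07) [0.0053 0.0095 0.0423]
0.038 [404   9  10  13  59] [0.6436 0.0141 0.042 ] ((643.6890258789062, 13.470147132873535), (7.86255407333374, 4.467698574066162), 21.56724739074707)
0.038 [ 363   63   78   72 5044] [0.5838 0.0176 0.0415] ((582.9829711914062, 17.022706985473633), (57.06106948852539, 55.73761749267578), 84.72358703613281)
0.038 [387 170  10  10  40] [0.5228 0.0254 0.042 ] ((522.6011352539062, 24.678627014160156), (4.6723737716674805, 7.822423458099365), 51.38016891479492)
0.05 [411   5  17  14 154] [0.6438 0.013  0.0573] ((644.2351684570312, 12.53422737121582), (7.736802101135254, 5.844856262207031), 9.707291603088379)
0.05 [392 173  14  10 101] [0.5222 0.0243 0.0571] ((522.2957763671875, 23.909896850585938), (5.096611976623535, 7.798727512359619), 44.96250915527344)
pos [0.5252 0.1407 0.1614] rpy [ 1.7999e+02  1.0000e-02 -5.2500e+00] units [2.69 4.68 0.06] turn 0.004
```

View pics/w2.png

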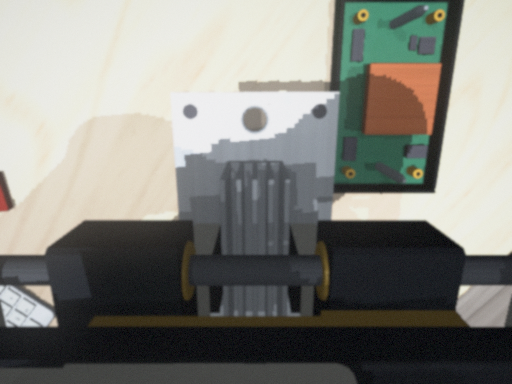

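The wrist picture shows the whole base at right. The block is at (402,100) and the pin tips at (420,10) and (400,180). The cover's front hole is at (255,119). Block and pins agree on base = (583.0, 17.0) mm, yaw −5.27°. Next I'll check the cover's offset in the hand using the hole and the plate edge.

```bash
python3 - <<'E'
from h import *
s=arm.get_state();p,d=arm.grab_frame("wrist");X=cloud(d,"wrist",s)
R=Ro.from_euler("xyz",s["ee_rot"]).as_matrix()
L=(X-s["eef_pos"])@R*1000   # tool coords mm
hole=(L[...,2]>30)&(d>0);hole[:105]=0;hole[133:]=0;hole[:,:240]=0;hole[:,272:]=0
v,u=np.nonzero(hole);print("hole px",u.mean(),v.mean(),hole.sum())
q=(pix2plane(u.mean(),v.mean(),s["eef_pos"][2]-.0055,"wrist",s)-s["eef_pos"])@R*1000;print("hole tool mm",q.round(2))
m=(abs(L[...,2]-5.5)<5)&(d>0)&(L[...,0]>46)&(L[...,0]<80)&(abs(L[...,1])<45);Q=L[m]
A=np.c_[Q[:,:2],np.ones(len(Q))];print("plate z=ax+by+c",np.linalg.lstsq(A,Q[:,2],rcond=None)[0].round(4),Q.min(0),Q.max(0))
print("front edge",np.percentile(Q[:,0],99.5),"y sides",np.percentile(Q[:,1],[.5,99.5]))
delta(.583,.017,.16,-5.27)
E
```

```text
hole px 254.14726840855107 119.0190023752969 421
hole tool mm [61.51 -0.73  5.49]
plate z=ax+by+c [-9.0000e-04  2.0000e-04  6.0948e+00] [ 46.00414348 -40.91471726   3.40525172] [74.03299585 39.52346033 10.48207755]
front edge 74.01495371474702 y sides [-40.38396653  38.90890827]
pos [0.5252 0.1407 0.1614] rpy [ 1.7999e+02  2.0000e-02 -5.2500e+00] units [2.75 4.71 0.05] turn 0.005
```

```bash
python3 -m crank '[[[0.2,0.4,0,0],[0.7,1.2,0,0],[1.2,2.1,0,0],[1.8,3.0,0,0],[2.3,3.9,0,0],[2.65,4.5,0,0],[2.78,4.74,0,0],[2.78,4.74,0.3,0],[2.78,4.74,1.2,0],[2.78,4.74,2.2,0],[2.78,4.74,2.8,0],[2.78,4.74,2.9,0]]]'
python3 - <<'E'
from h import *
p,d=arm.grab_frame("side")
cv2.imwrite("pics/s2.png",cv2.resize(p[150:290,200:360],None,fx=4,fy=4,interpolation=cv2.INTER_CUBIC)[:,:,::-1])
s=arm.get_state();p,d=arm.grab_frame("wrist");X=cloud(d,"wrist",s)
cv2.imwrite("pics/w3.png",p[:,:,::-1]);print(s["force"])
delta(.583+.0007,.017-.0007,.0537,-5.27)
E
```

```text
t: 8.32
eef_pos: [0.5828, 0.0162, 0.088]
ee_rot: [3.141, 0.002, -0.091]
force: [-0.5, -1.0, -2.1]
width: 0.0276
gripper_force: 50.0
[ 0.50726126 -0.37505878 -1.00516755]
pos [0.5838 0.0162 0.0892] rpy [ 1.7999e+02 -1.0000e-02 -5.2400e+00] units [-0.   -0.    1.42] turn 0.006
```

View pics/s2.png

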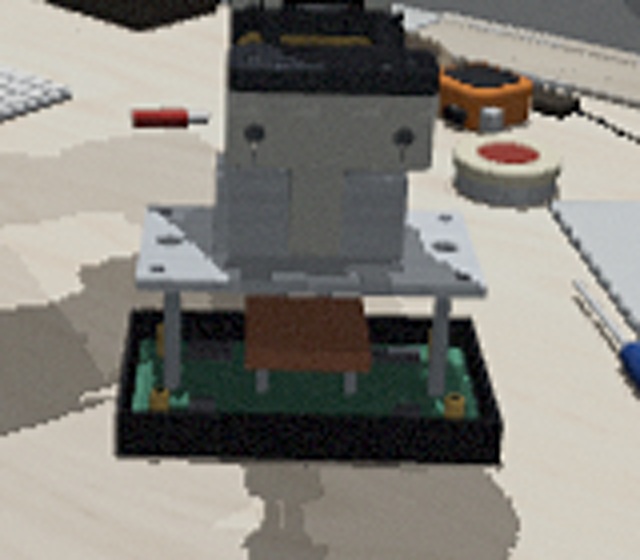

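View pics/w3.png

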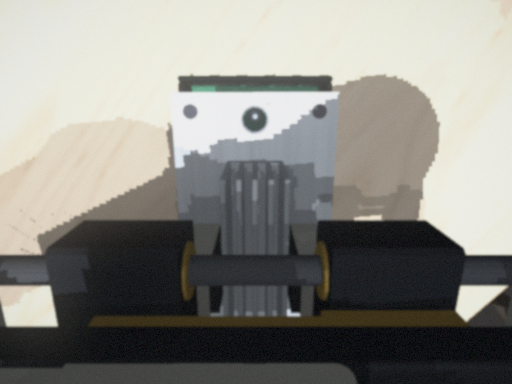

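The side picture shows the cover level over both pins, and the wrist picture shows the pin tip centred in the front hole at (255,118). I'll lower it.

```bash
python3 -m crank '[[[0,0,0.1,0],[0,0,0.3,0],[0,0,0.5,0],[0,0,0.7,0],[0,0,0.85,0],[0,0,1.0,0],[0,0,1.1,0],[0,0,1.2,0],[0,0,1.25,0],[0,0,1.3,0],[0,0,1.3,0],[0,0,1.3,0]]]'
python3 -c "
from h import *
print(arm.get_state()['force']);delta(.5837,.0163,.0537,-5.27)"
```

```text
t: 9.93
eef_pos: [0.5836, 0.0159, 0.0566]
ee_rot: [-3.142, -0.0, -0.092]
force: [-0.4, -0.1, -1.7]
width: 0.028
gripper_force: 50.0
[-0.35114856 -0.09461485 -1.67319402]
pos [0.5836 0.0159 0.0566] rpy [-1.80e+02 -1.00e-02 -5.27e+00] units [ 0.   -0.02  0.12] turn -0.001
```

```bash
python3 -m crank '[[[0,0,0.03,0],[0,0,0.06,0],[0,0,0.09,0],[0,0,0.12,0],[0,0,0.14,0],[0,0,0.16,0],[0,0,0.16,0],[0,0,0.16,0]]]'
```

```text
t: 10.92
eef_pos: [0.5836, 0.0159, 0.0527]
ee_rot: [-3.142, -0.0, -0.092]
force: [-0.9, 0.5, 1.4]
width: 0.0277
gripper_force: 50.0
```

Contact: the load is about 3.4 N. About 7 mm more should give 12 N, so I'll go in two steps.

```bash
python3 -m crank '[[[0,0,0.03,0],[0,0,0.06,0],[0,0,0.09,0],[0,0,0.12,0],[0,0,0.15,0],[0,0,0.18,0],[0,0,0.18,0],[0,0,0.18,0]]]'
python3 -c "
from h import *
F=[]
for i in range(6): arm.grab_frame('wrist');F.append(arm.get_state()['force'])
print(np.mean(F,0),np.std(F,0));delta(.5837,.0163,.0458,-5.27)"
```

```text
t: 11.92
eef_pos: [0.5836, 0.0159, 0.0484]
ee_rot: [3.142, -0.0, -0.092]
force: [-2.4, -0.0, 6.7]
width: 0.0277
gripper_force: 50.0
[-3.20872614  0.28731885  6.69345942] [0.39277556 0.16950315 0.30598315]
pos [0.5836 0.0159 0.0484] rpy [ 1.80e+02 -1.00e-02 -5.27e+00] units [ 0.   -0.02  0.1 ] turn 0.001
```

```bash
python3 -m crank '[[[-0.02,0,0,0],[-0.03,0,0.03,0],[-0.03,0,0.06,0],[-0.03,0,0.09,0],[-0.03,0,0.11,0],[-0.03,0,0.11,0],[-0.03,0,0.11,0],[-0.03,0,0.11,0]]]'
python3 -c "
from h import *
F=[]
for i in range(6): p,d=arm.grab_frame('wrist');s=arm.get_state();F.append(s['force'])
print(np.mean(F,0),np.std(F,0),s['moment'],s['t']);delta(.5837,.0163,.0458,-5.27)
X=cloud(d,'wrist',s);R=Ro.from_euler('xyz',s['ee_rot']).as_matrix();L=(X-s['eef_pos'])@R*1000
m=(abs(L[...,2]-6)<4)&(d>0)&(L[...,0]>46)&(L[...,0]<73)&(abs(L[...,1])<38);Q=L[m]
print(np.linalg.lstsq(np.c_[Q[:,:2],np.ones(len(Q))],Q[:,2],rcond=None)[0].round(4),'plate top z',np.median(X[m][:,2]))
p,d=arm.grab_frame('side')
cv2.imwrite('pics/s3.png',cv2.resize(p[150:290,200:360],None,fx=4,fy=4,interpolation=cv2.INTER_CUBIC)[:,:,::-1])"
```

```text
t: 13.22
eef_pos: [0.5836, 0.0159, 0.0462]
ee_rot: [-3.142, -0.002, -0.092]
force: [-2.4, -0.2, 9.3]
width: 0.0276
gripper_force: 50.0
[-2.16965185 -0.93720549  9.15323725] [0.82596317 0.36226807 0.36028808] [-0.34627566  0.906857   -0.05515587] 13.525
pos [0.5836 0.0159 0.0462] rpy [-1.7999e+02 -9.0000e-02 -5.2500e+00] units [ 0.   -0.02  0.02] turn 0.004
[ 3.0000e-04 -5.0000e-04  6.0919e+00] plate top z 0.0402198423856847
```

View pics/s3.png

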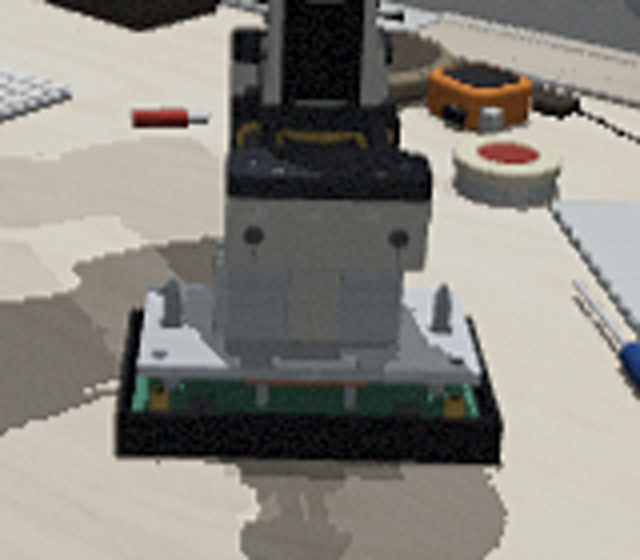

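The picture shows both pins through the holes at crop (172,300) and (441,305), the plate level, and a gap above the rim. Underside height of about 34.2 mm means the block is about 7.8 mm down, and wrist force plus weight is about 11.2 N, so the two agree. I'll hand it in.

```bash
python3 -c "
from station import arm
print(arm.job_done())"
```

```text
the job is handed in; nothing more can be done
None
```

The cover is on both pins, level, and held pressed on the copper block at about 11–12 N with a gap left above the rim; the job is handed in (the hand-in returned no verdict), and the screwdriver, tin and memory stick were not touched.

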